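# Make up two leatherwork kits

## Task

Make up two kits from the stock on the bench: put the black thread, the red-lidded jar and the wooden edge slicker in the blue tray, and the orange thread and the carton of rivets in the yellow tray, each standing upright on the tray's floor in a compartment of its own (any compartment of the right tray will do). Leave the white thread, the blue-lidded jar and the steel weight standing where they are.

Things in the scene. Friction and masses are not known exactly. Their poses are not given: they have to be found in the camera images.
- tray_blue: Blue moulded kit tray, open on top, fixed to the bench (it does not move): 214 mm long along its x, 78 mm wide along its y, 18 mm high over all. Floor and all walls are 4 mm thick, so the inner floor lies 4 mm above the bench. Cross walls as high as the rim part it into three compartments in a row along x, each 66 mm (along x) by 70 mm (along y) inside, their centres at x = -70, 0 and +70 mm and y = 0. Origin: centre of the underside, on the bench; z up
- tray_yellow: Yellow moulded kit tray, open on top, fixed to the bench (it does not move): 144 mm long along its x, 78 mm wide along its y, 18 mm high over all. Floor and all walls are 4 mm thick, so the inner floor lies 4 mm above the bench. Cross walls as high as the rim part it into two compartments in a row along x, each 66 mm (along x) by 70 mm (along y) inside, their centres at x = -35 and +35 mm and y = 0. Origin: centre of the underside, on the bench; z up
- thread_black_center (a point): Black thread: spool of black thread: an upright cylinder 40 mm across and 56 mm high with a grey core showing on top, standing upright on the bench; the point is its centre, half-way up, z up along its own axis
- thread_orange_center (a point): Orange thread: spool of orange thread: an upright cylinder 40 mm across and 56 mm high with a grey core showing on top, standing upright on the bench; the point is its centre, half-way up, z up along its own axis
- thread_white_center (a point): White thread, to be left alone: spool of white thread: an upright cylinder 40 mm across and 56 mm high with a grey core showing on top, standing upright on the bench; the point is its centre, half-way up, z up along its own axis
- jar_red_center (a point): Red-lidded jar: small amber glass jar of edge paint, closed, with a red lid: an upright cylinder 40 mm across and 58 mm high, standing upright on the bench; the point is its centre, half-way up, z up along its own axis
- jar_blue_center (a point): Blue-lidded jar, to be left alone: small amber glass jar of edge paint, closed, with a blue lid: an upright cylinder 40 mm across and 58 mm high, standing upright on the bench; the point is its centre, half-way up, z up along its own axis
- slicker_center (a point): Edge slicker: turned dark wooden tool with grooves round it, 34 mm across (narrowing to 24 mm in the top 14 mm) and 66 mm high, standing upright on the bench; the point is its centre, half-way up, z up along its own axis
- carton_center (a point): Carton of rivets: closed, stiff cardboard box with a white strip and three brass rivet heads on top, 46 mm along its x, 36 mm along its y, 54 mm high, standing on the bench; the point is its centre, half-way up, z up
- weight_center (a point): Steel weight, to be left alone: steel disc 48 mm across and 36 mm high with a small dark knob on top, 48 mm high in all; the point lies on its axis, 24 mm above the bench
Things that resemble listed ones, but are neither listed nor needed, are in the scene too. Of the things that look like the part that bears slicker_center, the middle-sized one is meant.

How it is judged (in metres and radians):
At the end, for the whole second after the job is handed in: Black thread, red-lidded jar and slicker in the blue tray, orange thread and carton in the yellow: each on the tray floor (within 4 mm), upright within 0.12 rad, at rest. White thread, blue-lidded jar and weight upright, within 30 mm of their starts (x of thread_black_center in the frame of tray_blue between -0.107 and 0.107 m and y of thread_black_center in the frame of tray_blue between -0.039 and 0.039 m and z of thread_black_center in the frame of tray_blue between 0.027 and 0.036 m and angle between each of thread_black_center, jar_red_center, slicker_center, thread_orange_center, carton_center, thread_white_center, jar_blue_center, weight_center's own z axis and vertical below 0.12 rad and linear speed of each of thread_black, jar_red, slicker, thread_orange, carton below 0.02 m/s and x of jar_red_center in the frame of tray_blue between -0.107 and 0.107 m and y of jar_red_center in the frame of tray_blue between -0.039 and 0.039 m and z of jar_red_center in the frame of tray_blue between 0.028 and 0.037 m and x of slicker_center in the frame of tray_blue between -0.107 and 0.107 m and y of slicker_center in the frame of tray_blue between -0.039 and 0.039 m and z of slicker_center in the frame of tray_blue between 0.032 and 0.041 m and x of thread_orange_center in the frame of tray_yellow between -0.072 and 0.072 m and y of thread_orange_center in the frame of tray_yellow between -0.039 and 0.039 m and z of thread_orange_center in the frame of tray_yellow between 0.027 and 0.036 m and x of carton_center in the frame of tray_yellow between -0.072 and 0.072 m and y of carton_center in the frame of tray_yellow between -0.039 and 0.039 m and z of carton_center in the frame of tray_yellow between 0.026 and 0.035 m and distance of each of thread_white_center, jar_blue_center, weight_center from where it was at the start of the episode below 0.03 m); the robot touches nothing.
It fails at once if the white thread spool is moved by more than 30 mm (distance of thread_white_center from where it was at the start of the episode above 0.03 m).
It fails at once if the blue-lidded jar is moved by more than 30 mm (distance of jar_blue_center from where it was at the start of the episode above 0.03 m).
It fails at once if the steel weight is moved by more than 30 mm (distance of weight_center from where it was at the start of the episode above 0.03 m).
It also fails if it takes over 128 s, if anything falls off the work surface, if the arm or the gripper's body presses on something with over 40 N, if the wrist force passes 120 N, or if a joint passes its speed limit or range.

## Robot

A 6-joint arm with a two-finger parallel gripper is mounted at the origin on the work surface. World frame = base frame: x ahead of the robot, y to its left, z up, the work surface at z = 0. Lengths are in m, angles in degrees, forces in N, time in s.
With the tool pointing down it reaches from about 0.4 to 0.825 m from the base axis. Payload 7 kg.
Tool frame: the origin (TCP) lies midway between the tips of the shut fingers; the grasp point (between the pads) lies 19 mm behind it (ctrl.grip_point_offset is the distance from the TCP to the grasp point, in m); x points along the fingers, y is the direction in which the jaws open and shut, and the axes are right-handed (so a half turn about x gives the same grasp; the last joint's range is limited). The gripper opens to 88 mm and grips with 3 to 60 N. Pads are 19 mm wide; open, the fingers measure 130 mm over their backs; the gripper's body (78 mm by 193 mm) begins 47 mm behind the grasp point.
Start: joints at [85.262, 20.546, 0.682, 0, -70.136, -16.507], TCP at [0.245, 0.629, 0.227] pointing down, gripper open.
Joint ranges: [-176.03, 176.03], [-82.01, 121.73], [-58.28, 71.71], [-173.87, 95.51], [-174.79, -0.11], [-173.66, 173.66]. Speed limits (degrees/s): [136.94, 136.94, 172.46, 180, 180, 180].

## Interface

Orientations are given as [roll, pitch, yaw] about the fixed x, y, z axes, in that order (R = Rz(yaw) Ry(pitch) Rx(roll)).
In Python, from plant import ctrl gives the robot as it stands.
- The arm moves only by the tool drive_tool, never from a script. Its argument "plan" is a list of rows, each a list of 3 entries, a list of its own where there are three numbers: the shift along the tool's x, y, z in m, then the turn, a rotation vector about the tool's x, y, z in degrees, then the opening, from 0 (shut) to 1 (fully open). In form: [[[dx, dy, dz], [wx, wy, wz], grip], ...]. A call has 1 to 20 rows; each row is the pose to reach, as a shift and turn from the pose measured when the call began, along the tool's axes at that moment; what a row does not reach only later rows make up. A row lasts 1/12 s, in which the tool goes at most 41.7 mm and 7.16 degrees, less where a joint would pass 70% of its speed; a pose out of reach is approached as far as the arm can. A call with a gripper value outside its range is refused whole. The fingers move at their own pace and stop on an object; the grip force is fixed at half the most. Time passes only in rows, so rows that repeat a pose let the fingers close. It gives the time, the measured TCP pose, the force and the opening at its end, in the units of the state.
- ctrl.get_obs(): the state, without advancing time (a new reading comes with each control period).
- ctrl.snapshot(name): name is "side" or "top" or "wrist"; returns the picture (400x640x3 uint8, blue, green, red); there is no depth.
- ctrl.get_calibration(name): a dict with "fx", "fy", "cx", "cy" (pixels), "R" (3x3) and "t" (3): a world point X has camera coordinates R X + t. Camera axes: x right, y down, z forward; pixel columns grow to the right and rows downward; lengths in m; the calibration is good to about 2 mm. A picture is of the moment at which its call begins: read the wrist's pose just before it. get_calibration takes no time and is no camera call; for the wrist camera it gives the pose at the moment of the call.
- ctrl.close_job(): hands the job in, once; it reports no verdict.
Trained networks look in the newest picture that a camera, given by its name, has taken for a name from the list of things; names that differ only in an ending like _2 or _b are one class to them, and where a whole thing is asked for, a point or a joint stands for the part that bears it (a point fixed in the world has none). Each returns a list of dicts, best first, with "confidence" (0 to 1); they miss things now and then, are a little off and sometimes report something else, mostly with a low value. They report only what shows in the picture. A call takes as long as a camera call. They do not tell look-alikes from the thing itself.
- ctrl.cut_out(camera, name): "pixels" (400x640 bool, what is visible of it) and "pixel" ([column, row] in pixels, amid what is visible of it).
- ctrl.landmark_of(camera, name): "pixel" ([column, row] in pixels: a listed point, or the origin of a listed thing).
The state is a dict: "clock": time; "joint_pos": joint angles; "qvel": joint speeds; "tau": joint torques, N m; "tool_pos": TCP position; "orientation": TCP orientation; "force": force on the tool from outside, world axes, zero at the start; "moment": the same for the moment, N m; "opening": finger opening in m.
Only numpy, scipy, OpenCV 4.12 (cv2) and the standard library are available. Lean on these libraries where they do the work, as an engineer would, in place of code of your own. Each camera call takes 0.05 s, during which the arm holds its last target. There are 200 camera calls.

## Working session

There is one attempt and no reset: what is moved stays moved. The work goes in short steps, Python scripts to look and compute and a tool call to move; the robot and the scene stay as the last step left them, time stands still between calls to the robot, and variables do not carry over. Pictures are saved under pics/ and viewed, about 12 in all and at most 16, crops included, and the job is handed in when it is done.

Besides the shell and the picture viewer there is one more tool, called as name(argument=value, ...) on one line, values as JSON. drive_tool: Moves the arm, as the interface text tells. Its arguments: {"type":"object","properties":{"plan":{"type":"array","items":{"type":"array"}}},"required":["plan"]}

```bash
mkdir -p pics; ls; python3 - <<'E'
from plant import ctrl
import cv2
o=ctrl.get_obs(); print(o)
for n in("top","side","wrist"):
    cv2.imwrite(f"pics/{n}0.png",ctrl.snapshot(n)); print(n,ctrl.get_calibration(n))
E
```

```text
pics
{'clock': 0.0, 'joint_pos': array([ 8.52607193e+01,  2.05894449e+01,  6.31967044e-01, -1.92089118e-02,
       -7.01363476e+01, -1.65060869e+01]), 'qvel': array([ 0.08036279,  0.0131458 , -0.02884361, -0.00615333,  0.01979928,
       -0.09030774]), 'tau': array([-1.44530886e-04, -5.82714021e+01,  2.93043727e+01,  6.99717969e+00,
        6.93194437e-03, -1.75071955e-04]), 'tool_pos': array([0.24445545, 0.62863421, 0.2256343 ]), 'orientation': array([  95.61360957,   89.90445211, -105.63829962]), 'force': array([ 0.57794743, -1.23372122,  0.14346997]), 'moment': array([0.02116109, 0.02963179, 0.00405182]), 'opening': 0.08774367255462817}
top {'fx': 388.29490980011883, 'fy': 388.29490980011883, 'cx': 316.9411822376159, 'cy': 204.5938089356815, 'R': array([[-0.01025553, -0.99983857, -0.01475292],
       [-0.99248995,  0.01197644, -0.12173851],
       [ 0.12189555,  0.01339364, -0.99245256]]), 't': array([0.0103591 , 0.55234596, 0.81831129])}
side {'fx': 490.7231834390208, 'fy': 490.7231834390208, 'cx': 314.86650379222345, 'cy': 196.54563556974864, 'R': array([[ 0.94949189, -0.31361532,  0.01051605],
       [-0.15958066, -0.5114543 , -0.84436278],
       [ 0.27018358,  0.80003745, -0.53566865]]), 't': array([-0.49945199,  0.15061495,  0.83375632])}
wrist {'fx': 346.593811459834, 'fy': 346.593811459834, 'cx': 324.4895939819624, 'cy': 201.57008645434388, 'R': array([[-0.36338976, -0.93163414,  0.00239116],
       [-0.8881765 ,  0.34721133,  0.30097642],
       [-0.28123015,  0.10724797, -0.95362858]]), 't': array([ 0.67373341, -0.03903294,  0.39229729])}
```

View pics/top0.png

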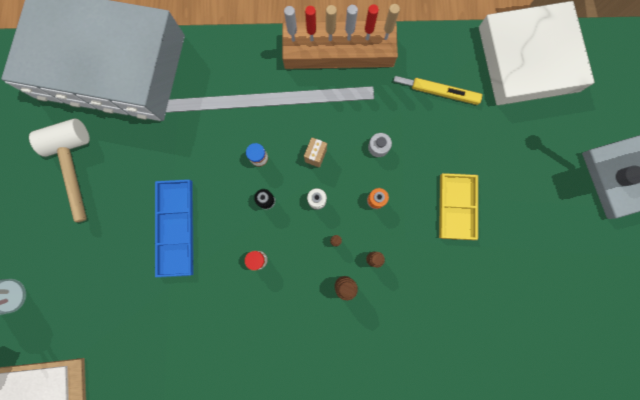

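View pics/side0.png

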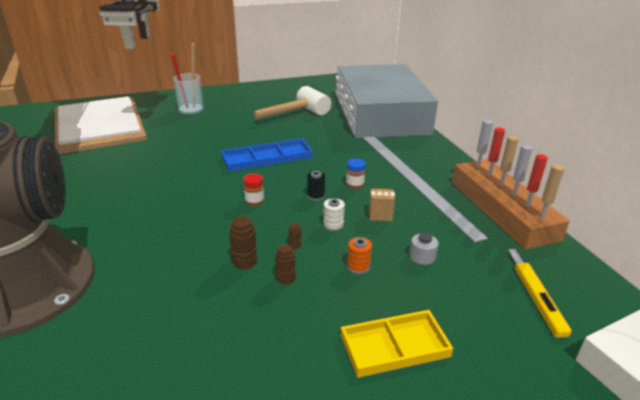

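The top view shows the blue tray at (173,228) and the yellow tray at (459,206). The black spool is at (264,198), white at (317,198) and orange at (378,198). The red-lidded jar is at (256,260), the blue-lidded jar at (257,155), the carton at (316,152) and the weight at (380,145).

Three things could be the slicker: small (335,240), middle (376,259) and large (346,288). I choose the middle one at (376,259), which is (286,264) in the side view.

```bash
cat > h.py <<'E'
from plant import ctrl
import numpy as np, cv2
def ray(c,px,z):
    d=c["R"].T@np.array([(px[0]-c["cx"])/c["fx"],(px[1]-c["cy"])/c["fy"],1]); o=-c["R"].T@c["t"]
    return o+d*(z-o[2])/d[2]
def proj(c,X):
    p=c["R"]@np.array(X)+c["t"]; return [c["fx"]*p[0]/p[2]+c["cx"],c["fy"]*p[1]/p[2]+c["cy"]]
def tri(c1,p1,c2,p2):
    P=[np.array([[c["fx"],0,c["cx"]],[0,c["fy"],c["cy"]],[0,0,1]])@np.c_[c["R"],c["t"]] for c in(c1,c2)]
    X=cv2.triangulatePoints(P[0],P[1],np.array(p1,float),np.array(p2,float)); return (X[:3]/X[3]).ravel()
def rect(cam,mask,z):
    c=ctrl.get_calibration(cam); v,u=np.nonzero(mask)
    pts=np.array([ray(c,p,z)[:2] for p in zip(u,v)],np.float32); return cv2.minAreaRect(pts*1000)
Z=dict(thread_black_center=.028,thread_orange_center=.028,thread_white_center=.028,jar_red_center=.029,jar_blue_center=.029,slicker_center=.033,carton_center=.027,weight_center=.024)
E
python3 - <<'E'
from h import *
for cam in("top","side"):
    ctrl.snapshot(cam); c=ctrl.get_calibration(cam); print(cam)
    for n,z in Z.items():
        print(n,[(np.round(ray(c,d["pixel"],z)[:2],3).tolist(),np.round(d["pixel"]).tolist(),round(d["confidence"],2)) for d in ctrl.landmark_of(cam,n)[:4]])
    for t in("tray_blue","tray_yellow"):
        d=ctrl.cut_out(cam,t)[0]; print(t,rect(cam,d["pixels"],.018),d["confidence"],[np.round(ray(c,q["pixel"],0)[:2],3).tolist() for q in ctrl.landmark_of(cam,t)])
ctrl.snapshot("top")
d=ctrl.cut_out("top","carton_center")[0];print(rect("top",d["pixels"],.054))
im=cv2.imread("pics/top0.png")[130:310,140:490]; s=cv2.imread("pics/side0.png")[160:300,210:460]
a=cv2.resize(im,(700,360),interpolation=2)
cv2.imwrite("pics/crop1.png",a)
E
```

```text
top
thread_black_center [([0.573, 0.112], [268.0, 196.0], 0.86), ([0.51, 0.312], [178.0, 226.0], 0.42), ([0.568, 0.0], [319.0, 198.0], 0.31)]
thread_orange_center [([0.568, -0.134], [379.0, 197.0], 0.59)]
thread_white_center [([0.569, 0.004], [317.0, 198.0], 0.53)]
jar_red_center [([0.431, 0.141], [255.0, 261.0], 0.75), ([0.565, 0.003], [317.0, 199.0], 0.58)]
jar_blue_center [([0.667, 0.138], [257.0, 155.0], 0.84)]
slicker_center [([0.37, -0.058], [347.0, 289.0], 0.95), ([0.472, -0.028], [332.0, 241.0], 0.67), ([0.434, -0.115], [373.0, 259.0], 0.56), ([0.565, 0.118], [265.0, 200.0], 0.24)]
carton_center [([0.682, 0.01], [314.0, 148.0], 0.67), ([0.566, 0.114], [267.0, 199.0], 0.34)]
weight_center [([0.694, -0.138], [379.0, 142.0], 0.59)]
tray_blue ((506.81561279296875, 324.8076171875), (215.74351501464844, 83.51580047607422), 2.3373124599456787) 0.61 [[0.513, 0.323], [0.574, 0.124]]
tray_yellow ((548.0050048828125, -308.08319091796875), (85.85663604736328, 144.42713928222656), 86.6447525024414) 0.81 [[0.548, -0.307]]
side
thread_black_center [([0.568, 0.121], [316.0, 185.0], 0.98), ([
[... 234 characters left out ...]
[0.673, 0.144], [357.0, 172.0], 0.96)]
slicker_center [([0.371, -0.036], [240.0, 242.0], 0.75), ([0.47, -0.047], [294.0, 235.0], 0.75), ([0.434, -0.127], [287.0, 267.0], 0.66)]
carton_center [([0.671, 0.007], [381.0, 205.0], 0.72)]
weight_center [([0.692, -0.148], [427.0, 249.0], 0.97), ([0.563, -0.118], [355.0, 253.0], 0.69)]
tray_blue ((692.1924438476562, -133.67623901367188), (97.1744155883789, 48.235347747802734), 56.766990661621094) 0.66 [[0.514, 0.341]]
tray_yellow ((544.3099365234375, -316.8001708984375), (93.39344024658203, 151.42367553710938), 87.03323364257812) 0.65 [[0.546, -0.309]]
((665.0720825195312, 7.338123321533203), (41.426979064941406, 57.35456466674805), 68.9896240234375)
```

View pics/crop1.png

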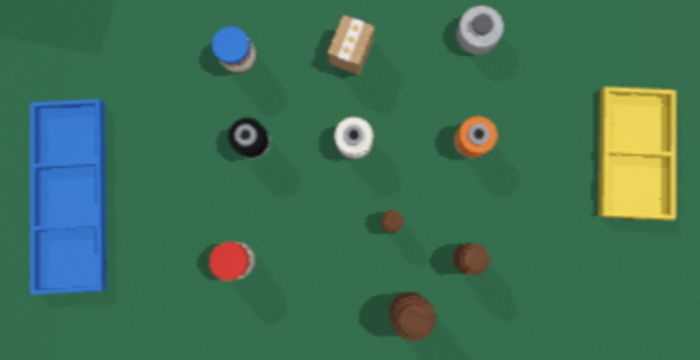

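The close crop shows the middle slicker at crop (471,258), clearly between the small (391,221) and large (413,316) ones, so the choice stands. Next I refine all poses by fitting projected silhouettes to the network masks.

```bash
cat >> h.py <<'E'
from scipy.optimize import minimize
def shape(n):
    a=np.linspace(0,2*np.pi,48,endpoint=False); k=np.c_[np.cos(a),np.sin(a)]
    cyl=lambda L:np.vstack([np.c_[k*r,np.full(48,z)] for r,z in L])
    box=lambda l,w,h:np.array([[sx*l/2,sy*w/2,z] for sx in(-1,1) for sy in(-1,1) for z in(0,h)])
    if n.startswith("thread"): return cyl([(.02,0),(.02,.056)])
    if n.startswith("jar"): return cyl([(.02,0),(.02,.058)])
    if n.startswith("slick"): return cyl([(.017,0),(.017,.052),(.012,.066)])
    if n.startswith("weight"): return cyl([(.024,0),(.024,.036),(.008,.048)])
    return {"carton_center":box(.046,.036,.054),"tray_blue":box(.214,.078,.018),"tray_yellow":box(.144,.078,.018)}[n]
def fit(cams,n,p0,yaw=False,z0=0):
    S=shape(n)+[0,0,z0]
    def hull(c,p):
        t=p[2] if yaw else 0; R=np.array([[np.cos(t),-np.sin(t),0],[np.sin(t),np.cos(t),0],[0,0,1]])
        X=S@R.T+[p[0],p[1],0]; return cv2.convexHull(np.array([proj(c,x) for x in X],np.float32))
    def cost(q):
        p=np.array(q)*[.01,.01,.2][:len(q)]; s=0
        for c,m in cams:
            im=np.zeros(m.shape,np.uint8); cv2.fillConvexPoly(im,np.round(hull(c,p)*16).astype(int),255,cv2.LINE_AA,4)
            f=im/255.; s+=1-np.minimum(f,m).sum()/np.maximum(f,m).sum()
        return s/len(cams)
    q0=np.array(p0)/[.01,.01,.2][:len(p0)]
    r=minimize(cost,q0,method="Nelder-Mead",options=dict(initial_simplex=np.vstack([q0]+[q0+.8*e for e in np.eye(len(q0))]),xatol=.005,fatol=1e-4))
    return r.x*[.01,.01,.2][:len(q0)],r.fun
def mask(cam,n,X,rad=25):
    c=ctrl.get_calibration(cam); u=proj(c,X)
    L=[d for d in ctrl.cut_out(cam,n) if np.hypot(*(np.array(d["pixel"])-u))<rad]
    return (c,L[0]["pixels"].astype(float)) if L else None
E
cat > m.py <<'E'
from h import *
G=dict(thread_black_center=(.57,.116),thread_orange_center=(.566,-.128),thread_white_center=(.565,.005),jar_red_center=(.431,.134),jar_blue_center=(.67,.141),slicker_center=(.434,-.121),carton_center=(.673,.008,-.36),weight_center=(.693,-.143),tray_blue=(.51,.33,.04),tray_yellow=(.547,-.308,-.06))
M={}
for cam in("top","side"):
    ctrl.snapshot(cam)
    for n,g in G.items():
        M[cam,n]=mask(cam,n,[*g[:2],Z.get(n,.009)])
for n,g in G.items():
    o=[]
    for cs in(["top"],["side"],["top","side"]):
        m=[M[c,n] for c in cs if M[c,n]]
        if m: x,f=fit(m,n,g,len(g)>2); o.append((np.round(x,4).tolist(),round(f,2)))
    print(n,o)
E
python3 m.py; python3 - <<'E'
from h import *
o=ctrl.get_obs(); from scipy.spatial.transform import Rotation as R
print(R.from_euler("xyz",o["orientation"],degrees=True).as_matrix().round(3),o["tool_pos"])
E
```

```text
thread_black_center [([0.5681, 0.1219], np.float64(0.14)), ([0.5682, 0.1212], np.float64(0.13)), ([0.5684, 0.1216], np.float64(0.13))]
thread_orange_center [([0.5657, -0.1282], np.float64(0.16)), ([0.5647, -0.1296], np.float64(0.15)), ([0.5655, -0.1283], np.float64(0.15))]
thread_white_center [([0.5664, 0.0062], np.float64(0.13)), ([0.5661, 0.0076], np.float64(0.16)), ([0.5659, 0.0066], np.float64(0.15))]
jar_red_center [([0.4337, 0.1368], np.float64(0.22)), ([0.433, 0.1435], np.float64(0.19)), ([0.4326, 0.1394], np.float64(0.21))]
jar_blue_center [([0.6673, 0.1389], np.float64(0.12)), ([0.6688, 0.1445], np.float64(0.14)), ([0.6666, 0.1386], np.float64(0.14))]
slicker_center [([0.433, -0.1189], np.float64(0.18)), ([0.4316, -0.1181], np.float64(0.1)), ([0.4321, -0.1182], np.float64(0.14))]
carton_center [([0.6719, 0.0068, -0.1955], np.float64(0.21)), ([0.6715, 0.0084, -0.4258], np.float64(0.08)), ([0.6716, 0.0079, -0.4157], np.float64(0.16))]
weight_center [([0.6892, -0.138], np.float64(0.12)), ([0.6898, -0.136], np.float64(0.14)), ([0.6894, -0.1371], np.float64(0.13))]
tray_blue [([0.5078, 0.3288, 0.0413], np.float64(0.05)), ([0.5074, 0.3326, 0.0504], np.float64(0.06)), ([0.508, 0.3302, 0.0475], np.float64(0.06))]
tray_yellow [([0.5485, -0.3108, -0.0754], np.float64(0.04)), ([0.548, -0.3112, -0.0625], np.float64(0.03)), ([0.5484, -0.3112, -0.0692], np.float64(0.04))]
[[ 0.    -0.362 -0.932]
 [ 0.    -0.932  0.362]
 [-1.    -0.     0.   ]] [0.24460146 0.62912753 0.22657148]
```

The top and side fits agree within 1–2 mm for most things, and within about 7 mm for the jars. I now compute the first move.

```bash
cat > go.py <<'E'
# usage: go.py x y z jawdeg  -> shift and turn in the tool axes
from h import *; import sys
from scipy.spatial.transform import Rotation as Ro
x,y,z,j=map(float,sys.argv[1:5]); o=ctrl.get_obs(); R=Ro.from_euler("xyz",o["orientation"],degrees=True).as_matrix()
a=np.radians(j); Y=np.array([np.cos(a),np.sin(a),0]); X=np.array([0,0,-1.]); T=np.c_[X,Y,np.cross(X,Y)]
print("t",round(o["clock"],2),"tcp",o["tool_pos"].round(4),"jaw",np.degrees(np.arctan2(R[1,1],R[0,1])).round(1),"open",round(o["opening"],4),"j",o["joint_pos"].round(0))
print("shift",(R.T@(np.array([x,y,z])-o["tool_pos"])).round(4),"turn",Ro.from_matrix(R.T@T).as_rotvec(degrees=True).round(2))
E
python3 go.py .5684 .1216 .16 -87.3
```

```text
t 2.65 tcp [0.2446 0.6291 0.2266] jaw -111.2 open 0.0879 j [ 85.  21.   1.  -0. -70. -17.]
shift [ 0.0665  0.3557 -0.4857] turn [-23.94   0.     0.  ]
```

drive_tool(plan=[[[0.066,0.356,-0.486],[-24,0,0],1],[[0.066,0.356,-0.486],[-24,0,0],1],[[0.066,0.356,-0.486],[-24,0,0],1],[[0.066,0.356,-0.486],[-24,0,0],1],[[0.066,0.356,-0.486],[-24,0,0],1],[[0.066,0.356,-0.486],[-24,0,0],1],[[0.066,0.356,-0.486],[-24,0,0],1],[[0.066,0.356,-0.486],[-24,0,0],1],[[0.066,0.356,-0.486],[-24,0,0],1],[[0.066,0.356,-0.486],[-24,0,0],1],[[0.066,0.356,-0.486],[-24,0,0],1],[[0.066,0.356,-0.486],[-24,0,0],1],[[0.066,0.356,-0.486],[-24,0,0],1],[[0.066,0.356,-0.486],[-24,0,0],1],[[0.066,0.356,-0.486],[-24,0,0],1],[[0.066,0.356,-0.486],[-24,0,0],1],[[0.066,0.356,-0.486],[-24,0,0],1],[[0.066,0.356,-0.486],[-24,0,0],1],[[0.066,0.356,-0.486],[-24,0,0],1],[[0.066,0.356,-0.486],[-24,0,0],1]])

```text
clock: 4.32
tool_pos: [0.5683, 0.1222, 0.1609]
orientation: [-146.9, 90.0, 35.9]
force: [-1.1, 0.6, -1.7]
opening: 0.0878
```

```bash
python3 go.py .5684 .1216 .021 -87.3; python3 - <<'E'
from h import *
cv2.imwrite("pics/w1.png",ctrl.snapshot("wrist"))
c=ctrl.get_calibration("wrist"); print(proj(c,[.5684,.1216,.056]),proj(c,[.5684,.1216,.028]))
m=mask("wrist","thread_black_center",[.5684,.1216,.028],80)
if m: print(fit([m],"thread_black_center",(.5684,.1216)))
E
```

```text
t 4.32 tcp [0.5683 0.1222 0.1609] jaw -87.2 open 0.0878 j [ 31.  15. -17.  -0. -59.  61.]
shift [ 0.1399  0.0007 -0.    ] turn [ 0.15 -0.03  0.02]
[np.float64(324.9273431372012), np.float64(199.42216437689748)] [np.float64(324.87295904365527), np.float64(189.94901463916648)]
```

View pics/w1.png

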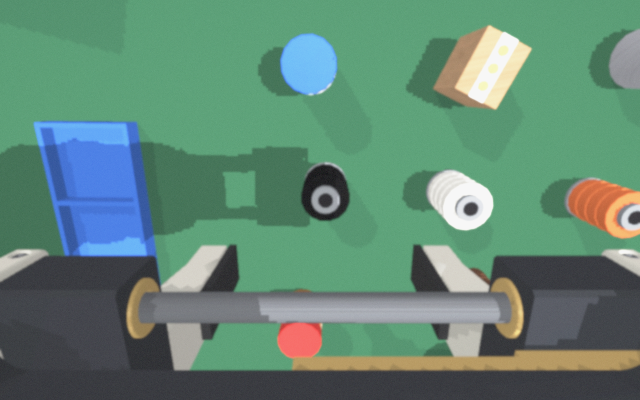

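In the wrist view the black spool's core is at (326,200), against a prediction of (325,199), so the fit is good to about 1 mm. I grasp and lift.

drive_tool(plan=[[[0.04,0,0],[0,0,0],1],[[0.08,0,0],[0,0,0],1],[[0.11,0,0],[0,0,0],1],[[0.13,0,0],[0,0,0],1],[[0.14,0,0],[0,0,0],1],[[0.14,0,0],[0,0,0],1],[[0.14,0,0],[0,0,0],0],[[0.14,0,0],[0,0,0],0],[[0.14,0,0],[0,0,0],0],[[0.14,0,0],[0,0,0],0],[[0.14,0,0],[0,0,0],0],[[0.14,0,0],[0,0,0],0],[[0.14,0,0],[0,0,0],0],[[0.14,0,0],[0,0,0],0],[[0.13,0,0],[0,0,0],0],[[0.1,0,0],[0,0,0],0],[[0.06,0,0],[0,0,0],0],[[0.02,0,0],[0,0,0],0],[[0.02,0,0],[0,0,0],0],[[0.02,0,0],[0,0,0],0]])

```text
clock: 6.08
tool_pos: [0.5699, 0.1229, 0.1446]
orientation: [-153.9, 89.6, 28.9]
force: [-0.3, 0.4, -1.0]
opening: 0.0396
```

```bash
python3 go.py .578 .3335 .027 -87.3
```

```text
t 6.08 tcp [0.5699 0.1229 0.1446] jaw -87.1 open 0.0396 j [ 31.  16. -18.   0. -56.  61.]
shift [ 0.1184 -0.2096 -0.0179] turn [ 0.15 -0.35  0.17]
```

drive_tool(plan=[[[0,-0.04,-0.004],[0,0,0],0],[[0,-0.08,-0.008],[0,0,0],0],[[0,-0.12,-0.012],[0,0,0],0],[[0,-0.16,-0.015],[0,0,0],0],[[0,-0.195,-0.018],[0,0,0],0],[[0,-0.21,-0.018],[0,0,0],0],[[0.02,-0.21,-0.018],[0,0,0],0],[[0.055,-0.21,-0.018],[0,0,0],0],[[0.085,-0.21,-0.018],[0,0,0],0],[[0.105,-0.21,-0.018],[0,0,0],0],[[0.115,-0.21,-0.018],[0,0,0],0],[[0.119,-0.21,-0.018],[0,0,0],0],[[0.119,-0.21,-0.018],[0,0,0],0],[[0.119,-0.21,-0.018],[0,0,0],0.7],[[0.119,-0.21,-0.018],[0,0,0],0.7],[[0.119,-0.21,-0.018],[0,0,0],0.7],[[0.119,-0.21,-0.018],[0,0,0],0.7],[[0.1,-0.21,-0.018],[0,0,0],0.9],[[0.06,-0.21,-0.018],[0,0,0],1],[[0.0,-0.21,-0.018],[0,0,0],1]])

```text
clock: 7.75
tool_pos: [0.5765, 0.3326, 0.1264]
orientation: [-177.8, 89.8, 5.1]
force: [0.6, 1.7, -0.4]
opening: 0.0758
```

```bash
python3 go.py .433 .139 .15 -87.3; python3 - <<'E'
from h import *
for cam in("top","side"):
    ctrl.snapshot(cam)
    m=mask(cam,"thread_black_center",[.578,.333,.032])
    if m: print(cam,fit([m],"thread_black_center",(.578,.333),z0=.004))
E
```

```text
t 7.75 tcp [0.5765 0.3326 0.1264] jaw -87.2 open 0.0758 j [ 47.  24.  -8.   0. -58.  46.]
shift [-0.024   0.1862  0.1528] turn [ 0.14 -0.16  0.01]
side (array([0.57857285, 0.34183705]), np.float64(0.26342897910177654))
```

drive_tool(plan=[[[-0.024,0.03,0.025],[0,0,0],1],[[-0.024,0.186,0.153],[0,0,0],1],[[-0.024,0.186,0.153],[0,0,0],1],[[-0.024,0.186,0.153],[0,0,0],1],[[-0.024,0.186,0.153],[0,0,0],1],[[-0.024,0.186,0.153],[0,0,0],1],[[-0.024,0.186,0.153],[0,0,0],1],[[-0.024,0.186,0.153],[0,0,0],1],[[-0.024,0.186,0.153],[0,0,0],1],[[-0.024,0.186,0.153],[0,0,0],1],[[-0.024,0.186,0.153],[0,0,0],1]])

```text
clock: 8.87
tool_pos: [0.4349, 0.1415, 0.1503]
orientation: [-147.5, 89.4, 35.4]
force: [0.6, -0.5, -0.4]
opening: 0.0881
```

```bash
python3 - <<'E'
from h import *
im=ctrl.snapshot("wrist"); cv2.imwrite("pics/w2.png",im)
c=ctrl.get_calibration("wrist"); print(proj(c,[.433,.139,.058]))
h=cv2.cvtColor(im,cv2.COLOR_BGR2HSV); m=((h[...,0]<8)|(h[...,0]>172))&(h[...,1]>150)&(h[...,2]>90)
n,l,s,ce=cv2.connectedComponentsWithStats(m.astype(np.uint8))
for i in range(1,n):
    if s[i,4]>150: print(s[i],ce[i],ray(c,ce[i],.058))
E
python3 go.py .433 .139 .021 -87.3
```

```text
[np.float64(327.8626572626112), np.float64(207.74966651069394)]
[ 304  178   47   52 1945] [327.22879177 204.14807198] [0.43585178 0.1396309  0.058     ]
t 8.92 tcp [0.4348 0.1415 0.1502] jaw -87.1 open 0.0876 j [ 43.   3. -32.   0. -54.  50.]
shift [0.1292 0.0031 0.003 ] turn [ 0.17 -0.48  0.31]
```

View pics/w2.png

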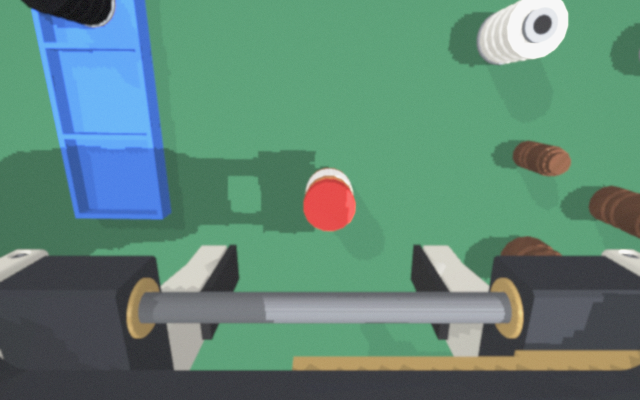

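The red lid is centred at (329,204), which puts the jar at about (0.434, 0.1395). I grasp and lift.

drive_tool(plan=[[[0.04,0.002,0.001],[0,-0.5,0.3],1],[[0.08,0.002,0.001],[0,-0.5,0.3],1],[[0.11,0.002,0.001],[0,-0.5,0.3],1],[[0.125,0.002,0.001],[0,-0.5,0.3],1],[[0.129,0.002,0.001],[0,-0.5,0.3],1],[[0.129,0.002,0.001],[0,-0.5,0.3],1],[[0.129,0.002,0.001],[0,-0.5,0.3],0],[[0.129,0.002,0.001],[0,-0.5,0.3],0],[[0.129,0.002,0.001],[0,-0.5,0.3],0],[[0.129,0.002,0.001],[0,-0.5,0.3],0],[[0.129,0.002,0.001],[0,-0.5,0.3],0],[[0.129,0.002,0.001],[0,-0.5,0.3],0],[[0.129,0.002,0.001],[0,-0.5,0.3],0],[[0.129,0.002,0.001],[0,-0.5,0.3],0],[[0.115,0.002,0.001],[0,-0.5,0.3],0],[[0.085,0.002,0.001],[0,-0.5,0.3],0],[[0.045,0.002,0.001],[0,-0.5,0.3],0],[[0.01,0.002,0.001],[0,-0.5,0.3],0],[[0.01,0.002,0.001],[0,-0.5,0.3],0],[[0.01,0.002,0.001],[0,-0.5,0.3],0]])

```text
clock: 10.58
tool_pos: [0.4349, 0.1404, 0.1423]
orientation: [-135.6, 89.7, 47.2]
force: [-0.2, -0.1, -1.9]
opening: 0.0396
```

```bash
python3 go.py .508 .330 .027 -87.3
```

```text
t 10.58 tcp [0.4349 0.1404 0.1423] jaw -87.1 open 0.0396 j [ 43.   4. -33.  -0. -53.  50.]
shift [ 0.1162 -0.1854 -0.0821] turn [ 0.17 -0.19  0.19]
```

drive_tool(plan=[[[0,-0.037,-0.0164],[0,0,0],0],[[0,-0.074,-0.033],[0,0,0],0],[[0,-0.111,-0.049],[0,0,0],0],[[0,-0.148,-0.066],[0,0,0],0],[[0,-0.175,-0.078],[0,0,0],0],[[0,-0.186,-0.082],[0,0,0],0],[[0.02,-0.186,-0.082],[0,0,0],0],[[0.055,-0.186,-0.082],[0,0,0],0],[[0.085,-0.186,-0.082],[0,0,0],0],[[0.105,-0.186,-0.082],[0,0,0],0],[[0.113,-0.186,-0.082],[0,0,0],0],[[0.116,-0.186,-0.082],[0,0,0],0],[[0.116,-0.186,-0.082],[0,0,0],0],[[0.116,-0.186,-0.082],[0,0,0],0.7],[[0.116,-0.186,-0.082],[0,0,0],0.7],[[0.116,-0.186,-0.082],[0,0,0],0.7],[[0.116,-0.186,-0.082],[0,0,0],0.7],[[0.1,-0.186,-0.082],[0,0,0],0.9],[[0.06,-0.186,-0.082],[0,0,0],1],[[0.0,-0.186,-0.082],[0,0,0],1]])

```text
clock: 12.25
tool_pos: [0.5065, 0.3291, 0.1244]
orientation: [-160.8, 90.0, 22.0]
force: [1.0, 0.7, -0.2]
opening: 0.0757
```

```bash
python3 go.py .432 -.118 .15 -87.3;python3 go.py .432 -.118 .15 -135
```

```text
t 12.25 tcp [0.5065 0.3291 0.1244] jaw -87.1 open 0.0757 j [ 52.  19. -16.   0. -55.  41.]
shift [-0.0257  0.4428  0.0967] turn [ 0.16 -0.02  0.01]
t 12.25 tcp [0.5065 0.3291 0.1244] jaw -87.1 open 0.0757 j [ 52.  19. -16.   0. -55.  41.]
shift [-0.0257  0.4428  0.0967] turn [ 4.786e+01 -1.000e-02  1.000e-02]
```

drive_tool(plan=[[[-0.025,0.04,0.009],[0,0,0],1],[[-0.025,0.443,0.097],[48,0,0],1],[[-0.025,0.443,0.097],[48,0,0],1],[[-0.025,0.443,0.097],[48,0,0],1],[[-0.025,0.443,0.097],[48,0,0],1],[[-0.025,0.443,0.097],[48,0,0],1],[[-0.025,0.443,0.097],[48,0,0],1],[[-0.025,0.443,0.097],[48,0,0],1],[[-0.025,0.443,0.097],[48,0,0],1],[[-0.025,0.443,0.097],[48,0,0],1],[[-0.025,0.443,0.097],[48,0,0],1],[[-0.025,0.443,0.097],[48,0,0],1],[[-0.025,0.443,0.097],[48,0,0],1],[[-0.025,0.443,0.097],[48,0,0],1],[[-0.025,0.443,0.097],[48,0,0],1],[[-0.025,0.443,0.097],[48,0,0],1],[[-0.025,0.443,0.097],[48,0,0],1],[[-0.025,0.443,0.097],[48,0,0],1]])

```text
clock: 13.75
tool_pos: [0.432, -0.1172, 0.1493]
orientation: [-105.3, 90.0, 29.7]
force: [0.1, 0.6, -0.3]
opening: 0.0876
```

```bash
python3 - <<'E'
from h import *
im=ctrl.snapshot("wrist"); cv2.imwrite("pics/w3.png",im)
c=ctrl.get_calibration("wrist"); print(proj(c,[.432,-.118,.066]),proj(c,[.432,-.118,.033]))
for d in ctrl.cut_out("wrist","slicker_center"):
    print(d["pixel"],d["confidence"])
    if np.hypot(*(np.array(d["pixel"])-proj(c,[.432,-.118,.04])))<45: print(fit([(c,d["pixels"].astype(float))],"slicker_center",(.432,-.118)))
for cam in("top","side"):
    ctrl.snapshot(cam)
    for n,g,z in(("jar_red_center",(.508,.33),.033),("thread_black_center",(.578,.3335),.032)):
        m=mask(cam,n,[*g,z])
        if m: print(cam,n,fit([m],n,g,z0=.004))
E
python3 go.py .432 -.118 .021 -135
```

```text
[np.float64(324.42791081784685), np.float64(208.1609257420178)] [np.float64(324.39623899377295), np.float64(195.4327087890109)]
[319.1, 281.5] 0.67
top jar_red_center (array([0.50617537, 0.32965673]), np.float64(0.13133295580603366))
top thread_black_center (array([0.57584208, 0.3311231 ]), np.float64(0.13173314675974146))
t 14.15 tcp [ 0.4318 -0.1181  0.1493] jaw -135.1 open 0.0877 j [ 10.   3. -33.  -0. -54.  35.]
shift [ 0.1283 -0.0002 -0.    ] turn [-0.13 -0.01  0.02]
```

View pics/w3.png

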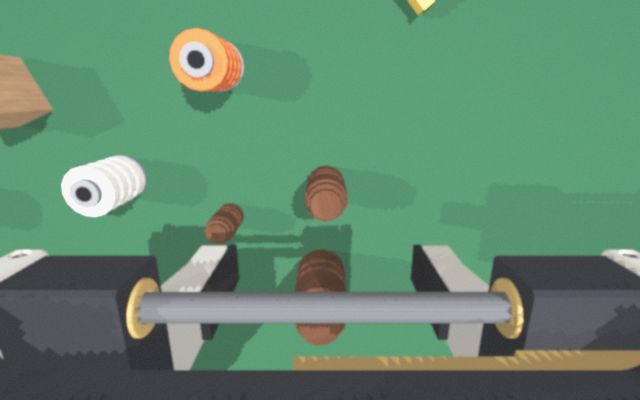

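The middle slicker's top is at (326,205), against a prediction of (324,208). The small one at (224,222) and the large one at (320,300) are both clear of the fingers. I grasp and lift.

drive_tool(plan=[[[0.04,0,0],[0,0,0],1],[[0.08,0,0],[0,0,0],1],[[0.11,0,0],[0,0,0],1],[[0.125,0,0],[0,0,0],1],[[0.128,0,0],[0,0,0],1],[[0.128,0,0],[0,0,0],1],[[0.128,0,0],[0,0,0],0],[[0.128,0,0],[0,0,0],0],[[0.128,0,0],[0,0,0],0],[[0.128,0,0],[0,0,0],0],[[0.128,0,0],[0,0,0],0],[[0.128,0,0],[0,0,0],0],[[0.128,0,0],[0,0,0],0],[[0.128,0,0],[0,0,0],0],[[0.11,0,0],[0,0,0],0],[[0.08,0,0],[0,0,0],0],[[0.04,0,0],[0,0,0],0],[[0,0,0],[0,0,0],0],[[0,0,0],[0,0,0],0],[[0,0,0],[0,0,0],0]])

```text
clock: 15.82
tool_pos: [0.4333, -0.1179, 0.1517]
orientation: [-124.8, 89.7, 10.0]
force: [-0.3, 0.2, -0.7]
opening: 0.0333
```

```bash
python3 go.py .438 .327 .15 -87.3
```

```text
t 15.82 tcp [ 0.4333 -0.1179  0.1517] jaw -135.1 open 0.0333 j [ 10.   3. -33.   0. -54.  35.]
shift [ 0.0022 -0.3172  0.312 ] turn [-47.83  -0.3    0.18]
```

drive_tool(plan=[[[0.002,-0.025,0.025],[-6,0,0],0],[[0.002,-0.05,0.05],[-12,0,0],0],[[0.002,-0.075,0.075],[-18,0,0],0],[[0.002,-0.1,0.1],[-24,0,0],0],[[0.002,-0.125,0.125],[-30,0,0],0],[[0.002,-0.15,0.15],[-36,0,0],0],[[0.002,-0.18,0.175],[-42,0,0],0],[[0.002,-0.21,0.205],[-48,0,0],0],[[0.002,-0.24,0.235],[-48,0,0],0],[[0.002,-0.27,0.265],[-48,0,0],0],[[0.002,-0.295,0.29],[-48,0,0],0],[[0.002,-0.31,0.305],[-48,0,0],0],[[0.002,-0.317,0.312],[-48,-0.3,0],0],[[0.002,-0.317,0.312],[-48,-0.3,0],0],[[0.002,-0.317,0.312],[-48,-0.3,0],0],[[0.002,-0.317,0.312],[-48,-0.3,0],0]])

```text
clock: 17.15
tool_pos: [0.4374, 0.3254, 0.1494]
orientation: [-88.1, 89.9, 94.7]
force: [0.2, 0.4, -1.0]
opening: 0.0333
```

```bash
python3 go.py .438 .327 .027 -87.3
```

```text
t 17.15 tcp [0.4374 0.3254 0.1494] jaw -87.2 open 0.0333 j [ 57.  12. -22.  -0. -56.  36.]
shift [ 0.1224 -0.0014 -0.0006] turn [0.13 0.   0.08]
```

drive_tool(plan=[[[0.035,-0.001,0],[0,0,0],0],[[0.07,-0.001,0],[0,0,0],0],[[0.1,-0.001,0],[0,0,0],0],[[0.115,-0.001,0],[0,0,0],0],[[0.121,-0.001,0],[0,0,0],0],[[0.123,-0.001,0],[0,0,0],0],[[0.123,-0.001,0],[0,0,0],0],[[0.123,-0.001,0],[0,0,0],0.7],[[0.123,-0.001,0],[0,0,0],0.7],[[0.123,-0.001,0],[0,0,0],0.7],[[0.123,-0.001,0],[0,0,0],0.7],[[0.105,-0.001,0],[0,0,0],0.9],[[0.07,-0.001,0],[0,0,0],1],[[0.03,-0.001,0],[0,0,0],1],[[0,-0.001,0],[0,0,0],1],[[0,0,0],[0,0,0],1]])

```text
clock: 18.48
tool_pos: [0.44, 0.328, 0.1559]
orientation: [-130.8, 89.4, 52.1]
force: [0.4, 0.5, -0.6]
opening: 0.0856
```

```bash
python3 go.py .5655 -.129 .15 -94
```

```text
t 18.48 tcp [0.44   0.328  0.1559] jaw -87.1 open 0.0856 j [ 57.  12. -22.   0. -56.  36.]
shift [ 0.0028  0.4628 -0.1022] turn [ 6.9  -0.39  0.51]
```

drive_tool(plan=[[[0.003,0.463,-0.102],[7,-0.4,0.5],1],[[0.003,0.463,-0.102],[7,-0.4,0.5],1],[[0.003,0.463,-0.102],[7,-0.4,0.5],1],[[0.003,0.463,-0.102],[7,-0.4,0.5],1],[[0.003,0.463,-0.102],[7,-0.4,0.5],1],[[0.003,0.463,-0.102],[7,-0.4,0.5],1],[[0.003,0.463,-0.102],[7,-0.4,0.5],1],[[0.003,0.463,-0.102],[7,-0.4,0.5],1],[[0.003,0.463,-0.102],[7,-0.4,0.5],1],[[0.003,0.463,-0.102],[7,-0.4,0.5],1],[[0.003,0.463,-0.102],[7,-0.4,0.5],1],[[0.003,0.463,-0.102],[7,-0.4,0.5],1],[[0.003,0.463,-0.102],[7,-0.4,0.5],1],[[0.003,0.463,-0.102],[7,-0.4,0.5],1],[[0.003,0.463,-0.102],[7,-0.4,0.5],1],[[0.003,0.463,-0.102],[7,-0.4,0.5],1],[[0.003,0.463,-0.102],[7,-0.4,0.5],1]])

```text
clock: 19.9
tool_pos: [0.5652, -0.1281, 0.1499]
orientation: [-74.1, 90.0, 101.9]
force: [0.1, -0.7, 0.1]
opening: 0.0877
```

```bash
python3 - <<'E'
from h import *
cv2.imwrite("pics/w4.png",ctrl.snapshot("wrist"))
c=ctrl.get_calibration("wrist"); print(proj(c,[.5655,-.129,.056]))
im=ctrl.snapshot("top"); cv2.imwrite("pics/top2.png",im)
E
python3 go.py .5655 -.129 .021 -94
python3 -c "
import cv2,numpy as np
a=cv2.imread('pics/w4.png');b=cv2.imread('pics/top2.png')
cv2.imwrite('pics/c4.png',np.hstack([a[130:270,230:430].repeat(2,0).repeat(2,1),b[150:290,110:310].repeat(2,0).repeat(2,1)]))"
```

```text
[np.float64(325.1180876827592), np.float64(203.4203766700143)]
t 20.0 tcp [ 0.5653 -0.1283  0.15  ] jaw -94.0 open 0.0879 j [  7.  15. -18.  -0. -57.  79.]
shift [ 0.129   0.0007 -0.0002] turn [-0.02 -0.    0.01]
```

View pics/c4.png

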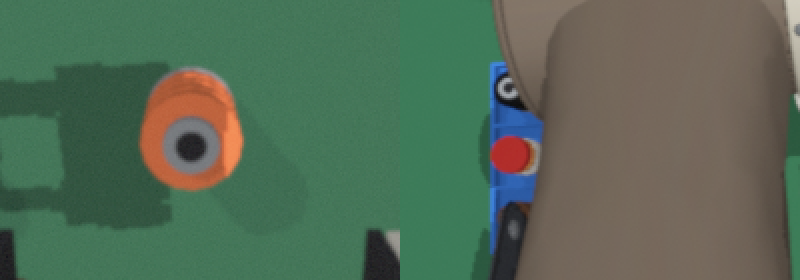

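The orange core is at (325.5,203), matching the prediction. In the top view the black spool and red jar are in their compartments. I grasp and lift the orange spool.

drive_tool(plan=[[[0.04,0,0],[0,0,0],1],[[0.08,0,0],[0,0,0],1],[[0.11,0,0],[0,0,0],1],[[0.125,0,0],[0,0,0],1],[[0.129,0,0],[0,0,0],1],[[0.129,0,0],[0,0,0],1],[[0.129,0,0],[0,0,0],0],[[0.129,0,0],[0,0,0],0],[[0.129,0,0],[0,0,0],0],[[0.129,0,0],[0,0,0],0],[[0.129,0,0],[0,0,0],0],[[0.129,0,0],[0,0,0],0],[[0.129,0,0],[0,0,0],0],[[0.129,0,0],[0,0,0],0],[[0.11,0,0],[0,0,0],0],[[0.08,0,0],[0,0,0],0],[[0.04,0,0],[0,0,0],0],[[0,0,0],[0,0,0],0],[[0,0,0],[0,0,0],0],[[0,0,0],[0,0,0],0]])

```text
clock: 21.67
tool_pos: [0.5669, -0.1281, 0.1529]
orientation: [-169.5, 89.7, 6.5]
force: [-0.6, 0.2, -1.3]
opening: 0.0392
```

```bash
python3 go.py .513 -.309 .027 -94
```

```text
t 21.67 tcp [ 0.5669 -0.1281  0.1529] jaw -94.0 open 0.0392 j [  7.  15. -18.   0. -57.  79.]
shift [0.1255 0.1843 0.0419] turn [-0.01 -0.33  0.06]
```

drive_tool(plan=[[[0,0.037,0.008],[0,0,0],0],[[0,0.074,0.017],[0,0,0],0],[[0,0.111,0.025],[0,0,0],0],[[0,0.148,0.034],[0,0,0],0],[[0,0.175,0.04],[0,0,0],0],[[0,0.184,0.042],[0,0,0],0],[[0.025,0.184,0.042],[0,0,0],0],[[0.06,0.184,0.042],[0,0,0],0],[[0.09,0.184,0.042],[0,0,0],0],[[0.113,0.184,0.042],[0,0,0],0],[[0.123,0.184,0.042],[0,0,0],0],[[0.126,0.184,0.042],[0,0,0],0],[[0.126,0.184,0.042],[0,0,0],0],[[0.126,0.184,0.042],[0,0,0],0.7],[[0.126,0.184,0.042],[0,0,0],0.7],[[0.126,0.184,0.042],[0,0,0],0.7],[[0.126,0.184,0.042],[0,0,0],0.7],[[0.105,0.184,0.042],[0,0,0],0.9],[[0.065,0.184,0.042],[0,0,0],1],[[0.0,0.184,0.042],[0,0,0],1]])

```text
clock: 23.33
tool_pos: [0.5109, -0.3084, 0.129]
orientation: [-134.9, 89.9, 41.1]
force: [1.1, -0.4, 0.2]
opening: 0.0759
```

```bash
python3 go.py .6716 .008 .15 -114
```

```text
t 23.33 tcp [ 0.5109 -0.3084  0.129 ] jaw -94.0 open 0.0759 j [-12.  18. -17.  -0. -55.  99.]
shift [-0.0201 -0.3269 -0.1381] turn [19.98 -0.08  0.12]
```

drive_tool(plan=[[[-0.02,-0.03,-0.012],[2,0,0],1],[[-0.02,-0.327,-0.138],[20,0,0],1],[[-0.02,-0.327,-0.138],[20,0,0],1],[[-0.02,-0.327,-0.138],[20,0,0],1],[[-0.02,-0.327,-0.138],[20,0,0],1],[[-0.02,-0.327,-0.138],[20,0,0],1],[[-0.02,-0.327,-0.138],[20,0,0],1],[[-0.02,-0.327,-0.138],[20,0,0],1],[[-0.02,-0.327,-0.138],[20,0,0],1],[[-0.02,-0.327,-0.138],[20,0,0],1],[[-0.02,-0.327,-0.138],[20,0,0],1],[[-0.02,-0.327,-0.138],[20,0,0],1],[[-0.02,-0.327,-0.138],[20,0,0],1],[[-0.02,-0.327,-0.138],[20,0,0],1],[[-0.02,-0.327,-0.138],[20,0,0],1]])

```text
clock: 24.58
tool_pos: [0.6712, 0.007, 0.1502]
orientation: [-118.1, 89.8, 37.8]
force: [0.0, 0.7, 0.3]
opening: 0.0875
```

```bash
python3 - <<'E'
from h import *
im=ctrl.snapshot("wrist")
c=ctrl.get_calibration("wrist")
a=np.radians(-24);k=np.array([np.cos(a),np.sin(a)]);q=np.array([-k[1],k[0]])
P=np.array([proj(c,[*(np.array([.6716,.008])+sx*.023*k+sy*.018*q),.054]) for sx,sy in((1,1),(1,-1),(-1,-1),(-1,1))])
print(P.round())
cv2.polylines(im,[P.round().astype(int)],True,(0,0,255)); cv2.imwrite("pics/w5.png",im[100:300].repeat(1,0))
E
python3 go.py .6716 .008 .021 -114
```

```text
[[299. 174.]
 [347. 174.]
 [346. 231.]
 [300. 231.]]
t 24.63 tcp [0.6713 0.0071 0.1502] jaw -114.1 open 0.0874 j [ 17.  23.  -6.  -0. -61.  49.]
shift [ 0.1292 -0.0006  0.0003] turn [-0.09 -0.08  0.15]
```

View pics/w5.png

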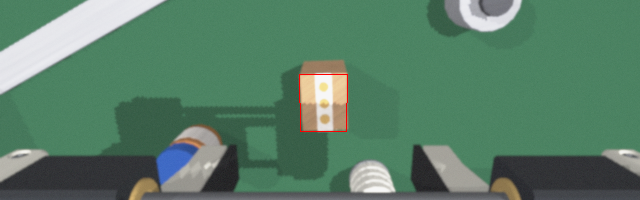

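The carton's top matches the predicted outline (299–347, 174–231) and is square to the jaws. I grasp and lift.

drive_tool(plan=[[[0.04,0,0],[0,0,0],1],[[0.08,0,0],[0,0,0],1],[[0.11,0,0],[0,0,0],1],[[0.125,0,0],[0,0,0],1],[[0.129,0,0],[0,0,0],1],[[0.129,0,0],[0,0,0],1],[[0.129,0,0],[0,0,0],0],[[0.129,0,0],[0,0,0],0],[[0.129,0,0],[0,0,0],0],[[0.129,0,0],[0,0,0],0],[[0.129,0,0],[0,0,0],0],[[0.129,0,0],[0,0,0],0],[[0.129,0,0],[0,0,0],0],[[0.129,0,0],[0,0,0],0],[[0.11,0,0],[0,0,0],0],[[0.08,0,0],[0,0,0],0],[[0.04,0,0],[0,0,0],0],[[0,0,0],[0,0,0],0],[[0,0,0],[0,0,0],0],[[0,0,0],[0,0,0],0]])

```text
clock: 26.3
tool_pos: [0.6728, 0.0075, 0.1533]
orientation: [-133.0, 89.5, 22.9]
force: [-1.4, -0.2, -2.0]
opening: 0.0361
```

```bash
python3 go.py .584 -.314 .15 -94
```

```text
t 26.3 tcp [0.6728 0.0075 0.1533] jaw -114.1 open 0.0361 j [ 17.  23.  -6.  -0. -61.  49.]
shift [ 0.0016  0.3298 -0.0501] turn [-20.09  -0.39   0.29]
```

drive_tool(plan=[[[0,0.035,-0.005],[-3,0,0],0],[[0,0.07,-0.01],[-6,0,0],0],[[0,0.105,-0.015],[-9,0,0],0],[[0,0.14,-0.02],[-12,0,0],0],[[0,0.175,-0.026],[-15,0,0],0],[[0,0.21,-0.032],[-18,0,0],0],[[0,0.245,-0.037],[-20,0,0],0],[[0,0.28,-0.043],[-20,0,0],0],[[0,0.31,-0.047],[-20,0,0],0],[[0.001,0.325,-0.05],[-20,-0.4,0.3],0],[[0.001,0.33,-0.05],[-20,-0.4,0.3],0],[[0.001,0.33,-0.05],[-20,-0.4,0.3],0],[[0.001,0.33,-0.05],[-20,-0.4,0.3],0],[[0.001,0.33,-0.05],[-20,-0.4,0.3],0]])

```text
clock: 27.47
tool_pos: [0.584, -0.313, 0.1501]
orientation: [-18.4, 89.9, 157.6]
force: [-0.7, 0.3, -1.5]
opening: 0.0356
```

```bash
python3 go.py .584 -.314 .027 -94
```

```text
t 27.47 tcp [ 0.584  -0.313   0.1501] jaw -94.0 open 0.0356 j [-11.  22.  -7.  -0. -61.  97.]
shift [ 0.1231  0.0011 -0.0002] turn [-0.03  0.05  0.02]
```

drive_tool(plan=[[[0.035,0.001,0],[0,0,0],0],[[0.07,0.001,0],[0,0,0],0],[[0.1,0.001,0],[0,0,0],0],[[0.115,0.001,0],[0,0,0],0],[[0.121,0.001,0],[0,0,0],0],[[0.123,0.001,0],[0,0,0],0],[[0.123,0.001,0],[0,0,0],0],[[0.123,0.001,0],[0,0,0],0.7],[[0.123,0.001,0],[0,0,0],0.7],[[0.123,0.001,0],[0,0,0],0.7],[[0.123,0.001,0],[0,0,0],0.7],[[0.105,0.001,0],[0,0,0],0.9],[[0.07,0.001,0],[0,0,0],1],[[0.03,0.001,0],[0,0,0],1],[[-0.05,0,0],[0,0,0],1],[[-0.08,0.06,-0.1],[0,0,0],1],[[-0.08,0,-0.2],[0,0,0],1],[[-0.08,0,-0.2],[0,0,0],1],[[-0.08,0,-0.2],[0,0,0],1],[[-0.08,0,-0.2],[0,0,0],1]])

```text
clock: 29.13
tool_pos: [0.7755, -0.3273, 0.2281]
orientation: [-57.7, 90.0, 118.3]
force: [1.8, -0.9, 0.7]
opening: 0.0876
```

```bash
python3 - <<'E'
from h import *
a=ctrl.snapshot("top"); b=ctrl.snapshot("side"); print(ctrl.get_obs()["clock"])
cv2.imwrite("pics/f1.png",np.vstack([a[60:360,100:500],b[100:400,150:550]]))
E
```

```text
29.2333
```

View pics/f1.png

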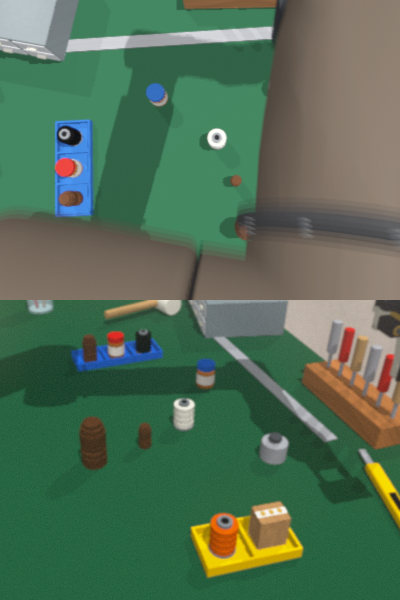

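All five things look upright in their own compartments. In the lower (side) half of the picture the slicker is at (89,347), the red jar at (116,345), the black spool at (143,341), the orange spool at (223,535) and the carton at (270,525). The weight, white spool and blue-lidded jar look untouched. I run one numeric check.

```bash
python3 - <<'E'
from h import *
T=dict(thread_black_center=(.576,.331),jar_red_center=(.507,.329),slicker_center=(.438,.327),thread_orange_center=(.512,-.309),carton_center=(.584,-.314,-.07))
S=dict(thread_white_center=(.566,.0066),jar_blue_center=(.667,.1386),weight_center=(.6894,-.1371))
c=ctrl.get_calibration("side"); ctrl.snapshot("side")
for D,z in((T,.004),(S,0)):
    for n,g in D.items():
        m=mask("side",n,[*g[:2],Z[n]+z])
        r=fit([m],n,g,len(g)>2,z0=z) if m else None
        r1=fit([m],n,g,len(g)>2,z0=z+.012)[1] if m else None
        print(n,r and (r[0].round(4),round(r[1],3)),"IoU loss if 12mm higher",r1)
E
```

```text
thread_black_center (array([0.5773, 0.3397]), np.float64(0.203)) IoU loss if 12mm higher 0.23640239686563724
jar_red_center (array([0.5065, 0.3384]), np.float64(0.207)) IoU loss if 12mm higher 0.23861010492130885
slicker_center (array([0.4397, 0.3327]), np.float64(0.246)) IoU loss if 12mm higher 0.2756057126081477
thread_orange_center (array([ 0.5124, -0.307 ]), np.float64(0.124)) IoU loss if 12mm higher 0.1563014482037537
carton_center (array([ 0.5842, -0.3103, -0.217 ]), np.float64(0.086)) IoU loss if 12mm higher 0.11289265693935158
thread_white_center (array([0.5666, 0.0077]), np.float64(0.186)) IoU loss if 12mm higher 0.2185347759544255
jar_blue_center (array([0.6687, 0.1429]), np.float64(0.124)) IoU loss if 12mm higher 0.1546591776064824
weight_center (array([ 0.6915, -0.1336]), np.float64(0.133)) IoU loss if 12mm higher 0.1666982821240035
```

```bash
python3 -c "
from plant import ctrl
print(ctrl.close_job())"
```

```text
the job is handed in; nothing more can be done
None
```

Both kits are made up, and I handed the job in at about 29 s of the 128 s allowed. The hand-in reported no verdict.

- **Blue tray:** the black thread, the red-lidded jar and the middle-sized slicker each stand in their own compartment.
- **Yellow tray:** the orange thread and the carton of rivets each stand in their own compartment.

**Last checks:**
- The final top and side pictures showed all five upright in the right trays and the gripper clear of everything.
- Side-view fits put the two yellow-tray items within 4 mm of their compartment centres.
- The white thread, blue-lidded jar and steel weight were within about 5 mm of their starting positions.

**Disagreement:** for the blue tray, the side view read about 9 mm further in y than the top view for the black thread and red jar. The slicker read about 6 mm further than where I released it. I put this down to the tray wall hiding their lower parts; either reading is inside the compartments. I did not measure height or tilt directly, only judged them from the pictures and the quality of the fits.

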